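# Put the washed battery handle on charge

### The arm

A 7-joint arm with a two-finger parallel gripper is mounted at the origin on the work surface. World frame = base frame: x ahead of the robot, y to its left, z up, the work surface at z = 0. Lengths are in m, angles in degrees, forces in N, time in s.
With the tool pointing down it reaches from about 0.425 to 1.025 m from the base axis. Payload 9.4 kg.
Tool frame: the origin (TCP) lies on the centre line of the jaws, within the pads' length; the fingertips stand 8 mm ahead of it and the grasp point (between the pads) lies 11 mm behind it; z points along the fingers, y is the direction in which the jaws open and shut (so a half turn about z gives the same grasp; the last joint's range is limited). The gripper opens to 85 mm and grips with 20 to 120 N. Pads are 22 mm wide; open, the fingers measure 114 mm over their backs; the gripper's body (76 mm by 85 mm) begins 54 mm behind the grasp point. The pads swing forward as they close: fully open they stand 13 mm farther back than shut.
Start: joints at [65.678, 34.337, -0.143, 91.639, 0.103, 54.024, -4.572], TCP at [0.247, -0.682, 0.239] pointing down, gripper open.
Joint ranges: [-147.43, 147.43], [-19.82, 112.94], [-74.19, 73.91], [6.32, 146.72], [-59.91, 239.91], [6.04, 106.73], [-150.56, 150.56]. Speed limits (degrees/s): [127.2, 127.2, 172.46, 172.46, 180, 180, 180].

### API

Orientations are given as [roll, pitch, yaw] about the fixed x, y, z axes, in that order (R = Rz(yaw) Ry(pitch) Rx(roll)).
In Python, from cell import r, viewer gives the robot as it stands.
- The arm moves only by the tool move_arm, never from a script. Its argument "targets" is a list of rows, each a list of 2 entries, a list of its own where there are three numbers: the shift along the tool's x, y, z in m, then the turn about the tool's z in rad. In form: [[[tx, ty, tz], spin], ...]. A call has 1 to 8 rows; each row is the pose to reach, as a shift and turn from the pose commanded when the call began, along the tool's axes at that moment; what a row does not reach only later rows make up. A row lasts 1/8 s, in which the tool goes at most 62.5 mm and 10.7 degrees, less where a joint would pass 70% of its speed; a pose out of reach is approached as far as the arm can. A call with a gripper value outside its range is refused whole. "hand" is the closure, from 0 (fully open) to 1 (shut), set as the call begins (left out, the last holds). The fingers move at their own pace and stop on an object; "force" is the grip in N (left out, the last holds). Time passes only in rows, so rows that repeat a pose let the fingers close. It gives the time, the measured TCP pose, the force and the opening at its end, in the units of the state.
- r.state(): the state, without advancing time (a new reading comes with each control period).
- viewer.snapshot(name): name is "scene" or "top" or "wrist"; returns (picture, depth): 384x512x3 uint8, red, green, blue; 384x512 float32, m along the optical axis (not along the pixel's ray), 0 where there is no reading.
- viewer.camera_info(name): a dict with "camera_matrix" (3x3 intrinsics, pixels), "T" (4x4, takes a point from camera to world coordinates); the wrist camera has in their place "tool_from_camera" (4x4, takes a point from camera to tool coordinates, whose origin is the TCP and whose axes are the flange's). Camera axes: x right, y down, z forward; pixel columns grow to the right and rows downward; lengths in m; the calibration is good to about 2 mm. A picture is of the moment at which its call begins: read the wrist's pose just before it. camera_info takes no time and is no camera call.
- r.sign_off(): hands the job in, once; it reports no verdict.
The state is a dict: "time_s": time; "joint_pos": joint angles; "joint_vel": joint speeds; "effort": joint torques, N m; "ee_pos": TCP position; "orientation": TCP orientation; "ft_force": force on the tool from outside, world axes, zero at the start; "moment": the same for the moment, N m; "grip_width": finger opening in m.
Only numpy, scipy, OpenCV 4.12 (cv2) and the standard library are available. Lean on these libraries where they do the work, as an engineer would, in place of code of your own. Each camera call takes 0.05 s, during which the arm holds its last target. There are 200 camera calls.

### The job

Pull the square steel battery handle up out of its jar, lay it down flat on the rubber mat and let go of it, then take it again by its middle and put it in the charging dock, lying flat in the bed with its foot pushed up against the contact block. Once it is seated and released, flip the dock's toggle switch over to its other side (on). Do not drop the handle, and leave the reflex hammer, the amber bottle and the tape roll alone.

Things in the scene. Friction and masses are not known exactly. Their poses are not given: they have to be found in the camera images.
- handle_mid (a point): Loose battery handle: plain steel bar, square 26 x 26 mm, 160 mm long in all, the last 22 mm being a round black neck 20 mm thick; about 0.2 kg, balance point 5 to 10 mm from here towards the foot. Starts upright in a jar (either place), foot on the jar's inner floor, neck up, 85 mm standing out. Point: on its axis, half-way along. z axis: from foot to neck; x, y: square to the flat sides.
- handle_foot (a point): Centre of the handle's plain steel foot end (opposite the black neck), 80 mm from handle_mid against the handle's z axis. Same axes as handle_mid.
- mat_top (a point): Centre of the top face of the dark rubber mat, fixed, 180 mm (x) x 220 mm (y), 3 mm thick, top face 3 mm above the work surface. z up; y along its long side.
- jar_a_rim (a point): Centre of the mouth of the jar that holds the battery handle at the start. One of two alike round steel jars, fixed: 52 mm outside, 46 mm inside diameter, rim 80 mm and inner floor 5 mm above the work surface, flat foot flange 72 mm wide, 4 mm thick.
- jar_b_rim (a point): Centre of the mouth of the other jar, of the same sizes, fixed. At the start it holds the reflex hammer.
- dock_bed (a point): Where handle_mid lies when the handle is fully seated in the white fixed charging dock: 33 mm above the work surface, 13 mm above the bed floor. The bed runs along this y axis, z up; seated, the handle lies flat, foot towards +y and touching the contact block, neck to -y. Dock base: 20 mm high (its top is the bed floor), x = -120 to +45 mm, y = -105 to +115 mm in this frame.
- dock_contact (a point): Centre of the flat face of the dock's contact block (brass plate on it), 80 mm from dock_bed along its +y; the handle's foot rests against it. The block is 60 mm wide, its top 60 mm above the work surface. Same axes as dock_bed.
- dock_guide (a point): Centre, at floor height, of the gap between the two bed guide walls farther from the contact block (y = -60 mm from dock_bed); a like pair stands at y = +60 mm. Each wall is 36 mm long along y; a pair is 35 mm apart at the floor, flaring to 46 mm at its top, 38 mm above the work surface. From y = -42 to +42 mm there are no walls: room for fingers. The bed's -y end is open.
- switch_pivot (a point): Pivot of the dock's toggle switch, on the grey switch plate (40 x 70 mm, its top here, 30 mm above the work surface), at x = -85, y = +30 mm in the frame of dock_bed, with the same axes as dock_bed. A steel bat, 8 mm thick with a 13 mm ball end, stands up from it; ball centre 36 mm from the pivot.
- switch (a joint): Lean of the toggle bat, rad: -0.4 = off (leans to the dock's -y, away from the contact block end; how it starts), 0 = upright, +0.4 = on (leans to the dock's +y). Snap action: needs about 1.5 N at the ball to leave a side, and once past upright snaps over to the other stop by itself.
- hammer_head (a point): Reflex hammer, loose, upright in the other jar, to be left alone: round steel stem of 12 mm with a black rubber crosshead 52 mm long, 24 mm thick. This point is the centre of the crosshead, 163 mm above the work surface.
- amber_mid (a point): Loose amber glass bottle with black cap, 52 mm diameter, 100 mm high, to be left alone. Point on its axis, half-way up.
- tape_mid (a point): Loose roll of grey tape lying flat, 70 mm outside diameter, 25 mm high, to be left alone. Point at its centre, half-way up.
Not all that is in view belongs to the job. Leave any yellow look-alike of the part that bears handle_mid alone.

How it is judged:
By the outcome, as a careful person would: the job done as asked, in the order asked, and still so for the second after the job is handed in, with the robot touching nothing.
It also fails if it takes over 72 s, if anything falls off the work surface, if the arm or the gripper's body presses on something with over 40 N, if the wrist force passes 120 N, or if a joint passes its speed limit or range.

## Working session

There is one attempt and no reset: what is moved stays moved. The work goes in short steps, Python scripts to look and compute and a tool call to move; the robot and the scene stay as the last step left them, time stands still between calls to the robot, and variables do not carry over. Pictures are saved under pics/ and viewed, about 8 in all and at most 12, crops included, and the job is handed in when it is done.

Besides the shell and the picture viewer there is one more tool, called as a command line: name --argument value ..., lists and objects as JSON in quotes. move_arm: Moves the arm, as the interface text tells. Its arguments: {"type":"object","properties":{"targets":{"type":"array"},"hand":{"type":"number"},"force":{"type":"number"}},"required":["targets"]}

```bash
mkdir -p pics; ls; cat > h.py <<'E'
import numpy as np, cv2
from cell import r, viewer
from scipy.spatial.transform import Rotation as R
def snap(name, fn):
    s=r.state(); p,d=viewer.snapshot(name); i=viewer.camera_info(name)
    if name=="wrist":
        T=np.eye(4);T[:3,:3]=R.from_euler('xyz',s['orientation'],degrees=True).as_matrix();T[:3,3]=s['ee_pos'];T=T@np.array(i['tool_from_camera'])
    else: T=np.array(i['T'])
    np.savez('pics/'+fn+'.npz',p=p,d=d,T=T,K=np.array(i['camera_matrix']))
    cv2.imwrite('pics/'+fn+'.png',p[:,:,::-1]); return s
def load(fn): return np.load('pics/'+fn+'.npz')
def px(f,u,v,z=None):
    "pixel to world: by depth, or by plane height z"
    K,T=f['K'],f['T']; ray=np.array([(u-K[0,2])/K[0,0],(v-K[1,2])/K[1,1],1.])
    if z is None:
        return T[:3,:3]@(ray*np.median(f['d'][int(v)-1:int(v)+2,int(u)-1:int(u)+2]))+T[:3,3]
    w=T[:3,:3]@ray; return T[:3,3]+w*(z-T[2,3])/w[2]
E
python3 - <<'E'
from h import *
s=snap('top','top0'); snap('scene','sc0'); print(s)
for n in('top','scene'):
    i=viewer.camera_info(n);print(np.round(i['T'],3),i['camera_matrix'])
print(viewer.camera_info('wrist'))
a=cv2.imread('pics/top0.png');b=cv2.imread('pics/sc0.png')
cv2.imwrite('pics/top0b.png',cv2.resize(a,(800,600),interpolation=cv2.INTER_CUBIC))
E
```

```text
pics
{'time_s': 0.0, 'joint_pos': array([65.6788767 , 34.38527322, -0.1470912 , 91.68041147,  0.10391423,
       54.02738482, -4.57310896]), 'joint_vel': array([-0.04227847,  0.01891764,  0.1606876 ,  0.00505944,  0.05085747,
       -0.03498788, -0.1245616 ]), 'effort': array([-1.35642855e-03, -7.76455379e+01,  1.56450089e+00, -2.58008176e+01,
        1.23832701e-02,  8.98491300e-03, -1.09282610e-05]), 'ee_pos': array([ 0.24692376, -0.68114937,  0.23841034]), 'orientation': array([-1.79907432e+02,  8.33507422e-03,  1.99305841e+01]), 'ft_force': array([0.28554304, 0.43279824, 0.36963647]), 'moment': array([ 0.03006135, -0.02690452,  0.03476111]), 'grip_width': 0.08575537338161165}
[[-2.000e-03 -9.940e-01  1.120e-01  4.550e-01]
 [-1.000e+00  1.000e-03 -3.000e-03  1.200e-02]
 [ 2.000e-03 -1.120e-01 -9.940e-01  1.151e+00]
 [ 0.000e+00  0.000e+00  0.000e+00  1.000e+00]] [[347.56297699   0.         252.02529741]
 [  0.         347.56297699 189.46501249]
 [  0.           0.           1.        ]]
[[ 0.279  0.81  -0.515  1.146]
 [ 0.96  -0.227  0.165 -0.181]
 [ 0.017 -0.54  -0.841  1.04 ]
 [ 0.     0.     0.     1.   ]] [[393.11167858   0.         256.53364304]
 [  0.         393.11167858 190.02822516]
 [  0.           0.           1.        ]]
{'camera_matrix': array([[280.87559709,   0.        , 256.77648868],
       [  0.        , 280.87559709, 189.78302217],
       [  0.        ,   0.        ,   1.        ]]), 'tool_from_camera': array([[-6.71251846e-04, -9.59445246e-01, -2.81894251e-01,
         7.23575376e-02],
       [ 9.99999654e-01, -5.05284618e-04, -6.61449064e-04,
         9.35097977e-06],
       [ 4.92187331e-04, -2.81894597e-01,  9.59445253e-01,
        -1.33893549e-01],
       [ 0.00000000e+00,  0.00000000e+00,  0.00000000e+00,
         1.00000000e+00]])}
```

View pics/top0b.png

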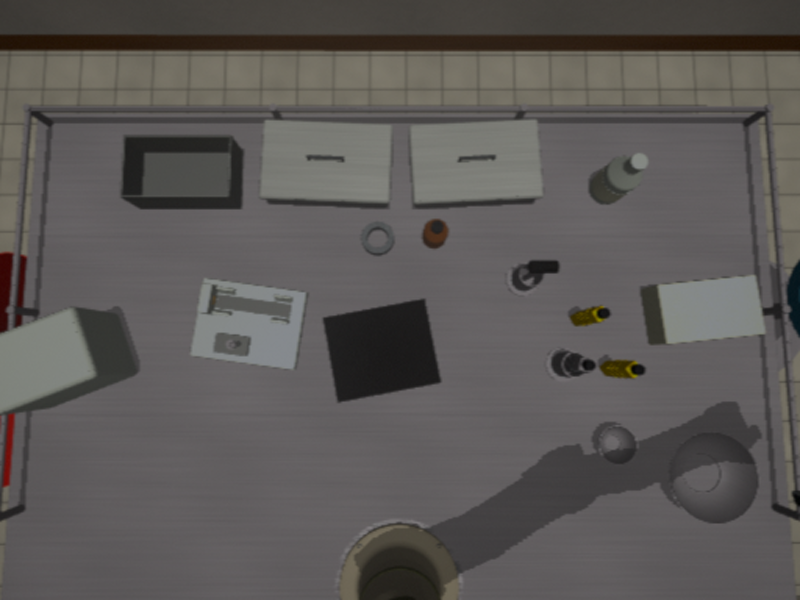

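View pics/sc0.png

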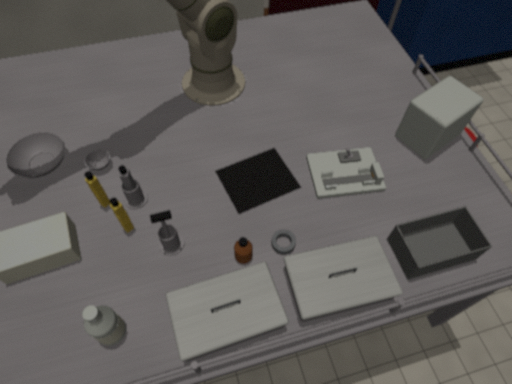

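Top view (800x600): the handle's jar is at about (570,363) with the black neck at (588,365). The hammer jar is at (525,278), the yellow look-alikes at (590,316) and (622,369), the mat centre at (382,350), and the dock at (250,322) with its contact block at (208,298).

The tool stays vertical, so I'll have to swivel the bar in the pads against the mat. Next I'll look closer at the jar and dock.

```bash
python3 - <<'E'
from h import *
f=load('top0');p=f['p'][:,:,::-1]
a=cv2.resize(p[180:240,115:285],None,fx=4.7,fy=4.7,interpolation=cv2.INTER_CUBIC)[:, :800]
b=cv2.resize(p[160:250,325:425],None,fx=3.1,fy=3.1,interpolation=cv2.INTER_CUBIC)
c=np.zeros((570,800,3),np.uint8);c[:a.shape[0],:a.shape[1]]=a;c[285:285+b.shape[0],:b.shape[1]]=b
g=load('sc0');e=cv2.resize(g['p'][160:220,300:395,::-1],None,fx=4.7,fy=4.7,interpolation=cv2.INTER_CUBIC)
c[285:285+e.shape[0],330:330+e.shape[1]]=e
cv2.imwrite('pics/c1.png',np.clip(c*1.6,0,255).astype(np.uint8))
for n,u,v in [('neck',587,365),('jaraleft',549,363),('jarbleft',512,278),('yel1',602,313),('yel2',638,370),('matc',382,350),('contact top',206,298),('hammer',545,266)]:
    print(n,px(f,u/1.5625,v/1.5625).round(3))
E
```

```text
neck [ 0.44  -0.339  0.164]
jaraleft [ 0.442 -0.316  0.004]
jarbleft [ 0.622 -0.243  0.006]
yel1 [ 0.535 -0.372  0.161]
yel2 [ 0.431 -0.432  0.162]
matc [0.47  0.034 0.005]
contact top [0.574 0.389 0.06 ]
hammer [ 0.62  -0.266  0.175]
```

View pics/c1.png

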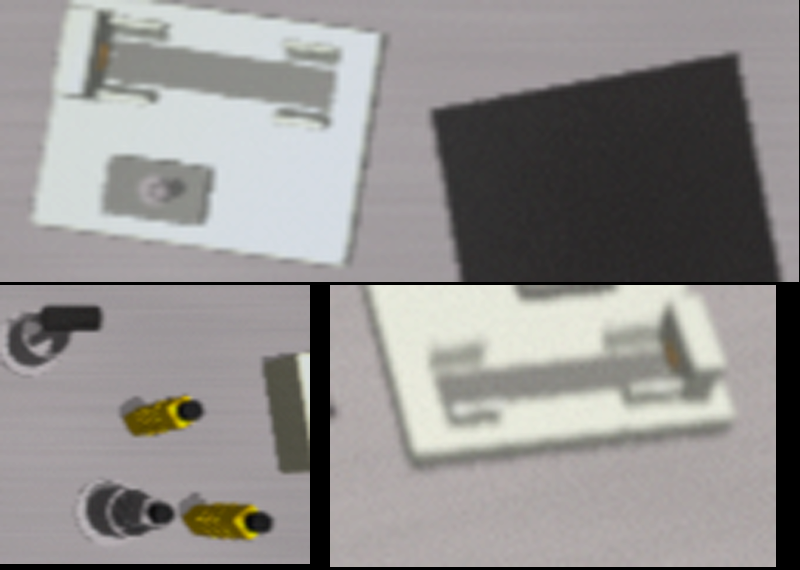

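The handle's neck top is at (0.440,-0.339,0.164), which matches the 0.165 expected. I'll move above it and look with the wrist camera.

```bash
python3 - <<'E'
from h import *
f=load('top0')
P=lambda u,v:px(f,115+u/4.7,180+v/4.7,0.02)[:2]
BL,BR,TR=P(33,222),P(345,265),P(383,35)
print(BL,BR,TR,np.linalg.norm(BL-BR),np.linalg.norm(TR-BR))
y=(BL-BR)/np.linalg.norm(BL-BR);x=np.array([y[1],-y[0]])
x2=(TR-BR)/np.linalg.norm(TR-BR);print('yaw',np.degrees(np.arctan2(x[1],x[0])),np.degrees(np.arctan2(x2[1],x2[0])))
print('bed',BR+.12*x+.105*y)
M=lambda u,v:px(f,u/1.5625,v/1.5625,0.003)[:2]
m=[M(324,318),M(425,300),M(440,381),M(339,402)];print('mat',m,np.mean(m,0))
d=m[0]-m[3];print('matyaw',np.degrees(np.arctan2(d[1],d[0])))
E
```

```text
[0.45993411 0.42969825] [0.43024637 0.21460984] [0.58914142 0.19111344] 0.2171275748700341 0.16062290501672508
yaw -7.858639621806975 -8.411581327195861
bed [0.56347597 0.30221619]
mat [array([0.53755239, 0.15698351]), array([ 0.5755776 , -0.05723162]), array([ 0.40519565, -0.0872362 ]), array([0.36233249, 0.12354462])] [0.47016453 0.03401508]
matyaw 10.804388059276349
```

move_arm --targets '[[[0.04,-0.035,-0.01],0],[[0.085,-0.073,-0.02],0],[[0.128,-0.11,-0.02],0],[[0.171,-0.148,-0.02],0],[[0.214,-0.185,-0.02],0],[[0.257,-0.222,-0.02],0],[[0.3,-0.259,-0.02],0],[[0.3,-0.259,-0.02],0]]'

```text
time_s: 1.1
ee_pos: [0.4435, -0.3312, 0.2592]
orientation: [-179.9, -0.1, 20.4]
ft_force: [0.1, -0.4, -0.6]
grip_width: 0.0854
```

```bash
python3 - <<'E'
from h import *
print(snap('wrist','w1'))
E
```

```text
{'time_s': 1.1, 'joint_pos': array([ 32.98291653,  21.26767604,  -2.75660071, 112.93600033,
         1.243136  ,  45.84904662, -40.08106208]), 'joint_vel': array([ 3.39608856,  0.4074034 ,  3.86208602, -0.74626529,  1.02488347,
        0.18817115,  2.58828258]), 'effort': array([-2.58446574e+00, -5.66469955e+01, -1.16870139e+00, -2.25333542e+01,
       -2.57196659e-01, -1.65682111e-02, -6.71176370e-01]), 'ee_pos': array([ 0.44345455, -0.33123494,  0.25916243]), 'orientation': array([-1.79913696e+02, -6.84906859e-02,  2.03714625e+01]), 'ft_force': array([ 0.11709748, -0.39866884, -0.58335842]), 'moment': array([-0.06852832,  0.00403341, -0.03242739]), 'grip_width': 0.08544947509491815}
```

View pics/w1.png

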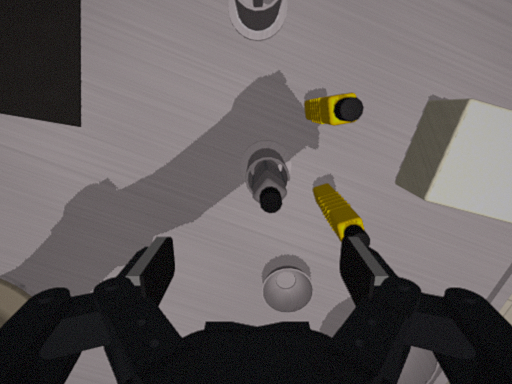

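```bash
python3 - <<'E'
from h import *
f=load('w1')
c=cv2.resize(f['p'][135:225,220:320,::-1],None,fx=6.6,fy=6.6,interpolation=cv2.INTER_CUBIC)
cv2.imwrite('pics/c2.png',np.clip(c*1.8,0,255).astype(np.uint8))
print('necktop',px(f,270,201,.165), px(f,270,201))
q=[]
for v in range(150,206,3):
    for u in range(255,290,3):
        w=px(f,u,v)
        q.append((u,v,*w.round(3)))
q=[t for t in q if .14<t[4]<.2]; print(q)
E
```

```text
necktop [ 0.4430333  -0.34315559  0.165     ] [ 0.44288737 -0.34323447  0.16451168]
[(267, 180, np.float64(0.454), np.float64(-0.337), np.float64(0.141)), (270, 180, np.float64(0.455), np.float64(-0.34), np.float64(0.141)), (264, 183, np.float64(0.45), np.float64(-0.335), np.float64(0.141)), (267, 183, np.float64(0.452), np.float64(-0.338), np.float64(0.142)), (270, 183, np.float64(0.452), np.float64(-0.341), np.float64(0.142)), (273, 183, np.float64(0.453), np.float64(-0.343), np.float64(0.141)), (261, 186, np.float64(0.447), np.float64(-0.334), np.float64(0.141)), (264, 186, np.float64(0.448), np.float64(-0.336), np.float64(0.143)), (267, 186, np.float64(0.45), np.float64(-0.339), np.float64(0.145)), (270, 186, np.float64(0.451), np.float64(-0.341), np.float64(0.146)), (273, 186, np.float64(0.451), np.float64(-0.344), np.float64(0.143)), (276, 186, np.float64(0.452), np.float64(-0.347), np.float64(0.141)), (258, 189, np.float64(0.443), np.float64(-0.332), np.float64(0.141)), (261, 189, np.float64(0.444), np.float64(-0.335), np.float64(0.142)), (264, 189, np.float64(0.448), np.float
[... 2815 characters left out ...]
), (273, 201, np.float64(0.444), np.float64(-0.346), np.float64(0.164)), (276, 201, np.float64(0.445), np.float64(-0.348), np.float64(0.165)), (279, 201, np.float64(0.446), np.float64(-0.35), np.float64(0.165)), (261, 204, np.float64(0.437), np.float64(-0.337), np.float64(0.164)), (264, 204, np.float64(0.438), np.float64(-0.339), np.float64(0.164)), (267, 204, np.float64(0.439), np.float64(-0.342), np.float64(0.164)), (270, 204, np.float64(0.44), np.float64(-0.344), np.float64(0.164)), (273, 204, np.float64(0.441), np.float64(-0.347), np.float64(0.164)), (276, 204, np.float64(0.442), np.float64(-0.349), np.float64(0.164)), (279, 204, np.float64(0.443), np.float64(-0.351), np.float64(0.164))]
```

View pics/c2.png

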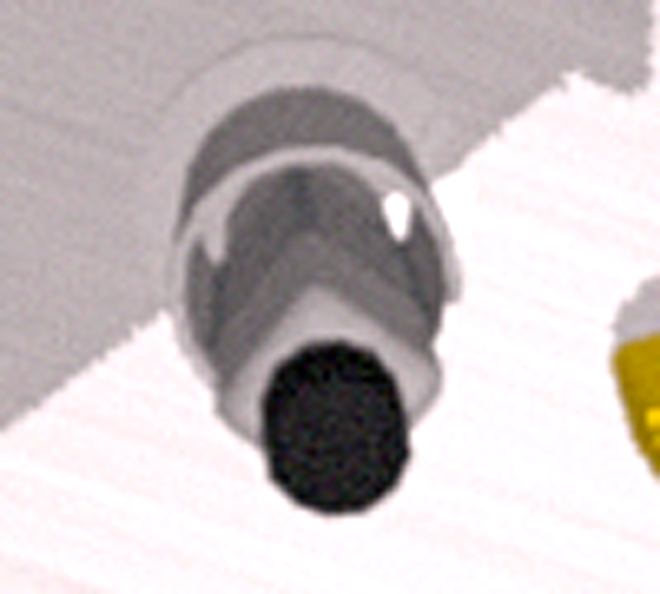

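```bash
python3 - <<'E'
from h import *
f=load('w1')
A,Rr,L=[px(f,220+u/6.6,135+v/6.6,.143)[:2] for u,v in[(315,285),(441,362),(217,395)]]
print(A,Rr,L)
for a,b in((A,Rr),(A,L)):
    d=b-a;print(np.linalg.norm(d),np.degrees(np.arctan2(d[1],d[0])))
print('centre',(Rr+L)/2)
# neck top centre from depth
w=np.array([px(f,u,v) for v in range(180,225) for u in range(250,295)]);w=w[(w[:,2]>.162)&(w[:,2]<.168)]
print(cv2.minEnclosingCircle(w[:,:2].astype(np.float32)),w.mean(0))
# shoulder by depth
w=np.array([px(f,u,v) for v in range(165,225) for u in range(240,300)]);w=w[(w[:,2]>.140)&(w[:,2]<.1455)]
print(cv2.minAreaRect((w[:,:2]*1000).astype(np.float32)))
print(r.state()['ee_pos'],r.state()['orientation'])
E
```

```text
[ 0.45631082 -0.33682022] [ 0.45206701 -0.35741013] [ 0.43654441 -0.32956117]
0.021022710746801374 -101.64619533919563
0.021057180679231725 159.83466907398707
centre [ 0.44430571 -0.34348565]
((0.4418058395385742, -0.3439543545246124), 0.009848155081272125) [ 0.44214305 -0.34372675  0.16403878]
((441.3822326660156, -343.8272705078125), (24.42467498779297, 24.822689056396484), 74.74082946777344)
[ 0.4419246  -0.33385302  0.25914198] [-1.79965030e+02 -2.80432652e-03  2.01795302e+01]
```

The bar flats are at yaw 74.5° and its axis is at (0.4416,-0.3438). I'll rotate over it first, then descend.

move_arm --targets '[[[-0.0037,0.0093,0],-0.17],[[-0.0037,0.0093,0],-0.34],[[-0.0037,0.0093,0],-0.51],[[-0.0037,0.0093,0],-0.68],[[-0.0037,0.0093,0],-0.85],[[-0.0037,0.0093,0],-0.948],[[-0.0037,0.0093,0],-0.948],[[-0.0037,0.0093,0],-0.948]]' --hand 0.25

```text
time_s: 2.15
ee_pos: [0.4399, -0.3467, 0.2591]
orientation: [-180.0, 0.0, 74.0]
ft_force: [0.1, 0.3, 0.0]
grip_width: 0.0645
```

```bash
python3 - <<'E'
from h import *
s=snap('wrist','w2');print(s['ee_pos'],s['orientation'])
s=r.state();print(s['ee_pos'],s['orientation'])
f=load('w2')
w=np.array([px(f,u,v) for v in range(150,250) for u in range(220,310)])
a=w[(w[:,2]>.162)&(w[:,2]<.168)];print(cv2.minEnclosingCircle(a[:,:2].astype(np.float32)))
a=w[(w[:,2]>.1405)&(w[:,2]<.1455)];print(cv2.minAreaRect((a[:,:2]*1000).astype(np.float32)))
E
```

```text
[ 0.43990316 -0.34666853  0.25910528] [-1.79976255e+02  9.42464221e-03  7.40341981e+01]
[ 0.44013075 -0.34641192  0.25915754] [-1.79984173e+02  8.81690783e-03  7.40841057e+01]
((0.44101041555404663, -0.3437837064266205), 0.009916802868247032)
((441.3396301269531, -343.7928466796875), (22.26319122314453, 24.234302520751953), 73.4972915649414)
```

move_arm --targets '[[[0.003,0.0005,0.03],0],[[0.003,0.0005,0.065],0],[[0.003,0.0005,0.1],0],[[0.003,0.0005,0.12],0],[[0.003,0.0005,0.129],0],[[0.003,0.0005,0.129],0],[[0.003,0.0005,0.129],0]]'

```text
time_s: 3.08
ee_pos: [0.4423, -0.3434, 0.1311]
orientation: [179.9, 0.0, 74.2]
ft_force: [-0.8, -0.3, 0.8]
grip_width: 0.064
```

move_arm --targets '[[[0,0,0],0],[[0,0,0],0],[[0,0,0],0],[[0,0,0],0],[[0,0,0],0],[[0,0,0],0]]' --hand 1 --force 40

```text
time_s: 3.82
ee_pos: [0.4419, -0.3433, 0.1309]
orientation: [180.0, 0.0, 74.2]
ft_force: [-1.2, 0.7, 5.7]
grip_width: 0.0253
```

move_arm --targets '[[[0,0,-0.01],0],[[0,0,-0.03],0],[[0,0,-0.055],0],[[0,0,-0.08],0],[[0,0,-0.1],0],[[0,0,-0.11],0],[[0,0,-0.11],0]]'

```text
time_s: 4.7
ee_pos: [0.4419, -0.3432, 0.2408]
orientation: [180.0, 0.0, 74.2]
ft_force: [0.9, 0.4, -2.8]
grip_width: 0.0252
```

move_arm --targets '[[[0.02,-0.004,0],0],[[0.06,-0.013,0],-0.04],[[0.11,-0.024,0],-0.08],[[0.16,-0.035,0],-0.12],[[0.21,-0.046,0],-0.16],[[0.26,-0.056,0],-0.2],[[0.3,-0.065,0],-0.24],[[0.32,-0.07,0],-0.276]]'

```text
time_s: 5.7
ee_pos: [0.4605, -0.013, 0.2398]
orientation: [-179.9, -0.0, 90.4]
ft_force: [0.4, -0.2, -3.3]
grip_width: 0.0248
```

```bash
python3 - <<'E'
from h import *
s=snap('wrist','w3');print(s['ee_pos'],s['orientation'],s['grip_width'],s['ft_force']);snap('scene','sc3')
E
```

```text
[ 0.46048553 -0.01301666  0.23975625] [-1.79932338e+02 -3.71022585e-02  9.03590964e+01] 0.02476088394224899 [ 0.35745244 -0.23030832 -3.32511639]
```

View pics/sc3.png

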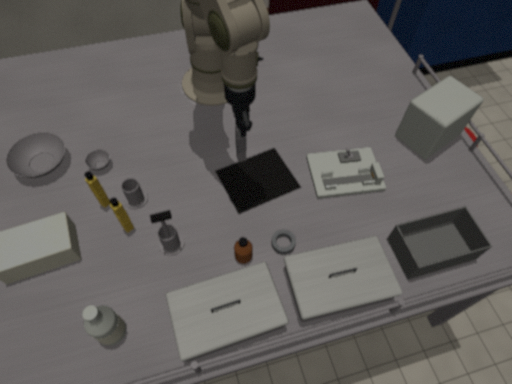

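The handle is clear of the jar (scene: jar empty at (133,190), bar under the gripper near (243,125)). Next I'll go over the mat, lower until the foot touches, then swivel it down.

move_arm --targets '[[[0.03,0.002,0.0],0],[[0.07,0.005,0.02],0],[[0.105,0.008,0.045],0],[[0.127,0.0095,0.07],0],[[0.127,0.0095,0.09],0],[[0.127,0.0095,0.1],0],[[0.127,0.0095,0.104],0],[[0.127,0.0095,0.104],0]]'

```text
time_s: 6.8
ee_pos: [0.4709, 0.1103, 0.1365]
orientation: [180.0, 0.0, 90.0]
ft_force: [-0.1, -0.4, -1.2]
grip_width: 0.025
```

move_arm --targets '[[[0,0,0.002],0],[[0,0,0.004],0],[[0,0,0.006],0],[[0,0,0.006],0]]'

```text
time_s: 7.3
ee_pos: [0.4707, 0.1109, 0.1302]
orientation: [-180.0, 0.0, 90.1]
ft_force: [0.4, 0.1, -1.9]
grip_width: 0.0253
```

move_arm --targets '[[[0,0,0.001],0],[[0,0,0.002],0],[[0,0,0.002],0]]' --force 25

```text
time_s: 7.68
ee_pos: [0.4709, 0.111, 0.1289]
orientation: [180.0, 0.0, 90.1]
ft_force: [-1.3, -0.6, 7.8]
grip_width: 0.0252
```

move_arm --targets '[[[-0.006,0,0],0],[[-0.012,0,0],0],[[-0.022,0,0],0],[[-0.033,0,0.0015],0],[[-0.044,0,0.0035],0],[[-0.055,0,0.007],0],[[-0.065,0,0.011],0]]'

```text
time_s: 8.55
ee_pos: [0.4714, 0.0457, 0.118]
orientation: [179.9, -0.0, 90.1]
ft_force: [-0.9, 0.2, 11.7]
grip_width: 0.0248
```

```bash
python3 - <<'E'
from h import *
s=snap('wrist','w4');print(s['ee_pos'],s['grip_width'],s['ft_force'],s['moment'])
E
```

```text
[0.47139313 0.04566516 0.11801986] 0.024828054235376283 [-0.92523197  0.19832097 11.68867992] [0.38201906 0.48939242 0.11894881]
```

View pics/w4.png

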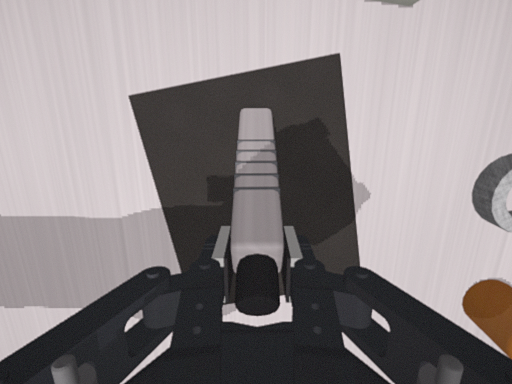

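The swivel works: the bar leans about 30° in the pads with its foot at about (256,110) on the mat. Continuing down the arc.

move_arm --targets '[[[-0.01,0,0.005],0],[[-0.02,0,0.011],0],[[-0.0285,0,0.0175],0],[[-0.037,0,0.025],0],[[-0.0445,0,0.033],0],[[-0.0515,0,0.042],0],[[-0.0575,0,0.051],0],[[-0.063,0,0.061],0]]'

```text
time_s: 9.6
ee_pos: [0.471, -0.0193, 0.0565]
orientation: [180.0, 0.1, 89.9]
ft_force: [0.4, -7.2, 8.7]
grip_width: 0.0252
```

```bash
python3 - <<'E'
from h import *
s=snap('wrist','w5');print(s['ee_pos'],s['grip_width'],s['ft_force'],s['moment'])
f=load('w5')
for v in range(60,260,20): print(v,px(f,256,v).round(4))
E
```

```text
[ 0.47095741 -0.01929529  0.05654903] 0.025223466578803047 [ 0.35113014 -7.15242296  8.73037536] [-0.88429575  0.17327961  0.1386245 ]
60 [0.4713 0.0748 0.0405]
80 [0.4713 0.0653 0.0446]
100 [0.4713 0.056  0.0489]
120 [0.4713 0.0468 0.0521]
140 [0.4713 0.0378 0.0566]
160 [0.4713 0.0291 0.0612]
180 [0.4713 0.0204 0.0645]
200 [0.4713 0.0118 0.068 ]
220 [0.4712 0.0036 0.0719]
240 [ 0.4712 -0.0048  0.0751]
```

move_arm --targets '[[[-0.006,0,0.009],0],[[-0.0095,0,0.0175],0],[[-0.012,0,0.025],0],[[-0.014,0,0.0325],0],[[-0.0155,0,0.038],0],[[-0.0165,0,0.042],0],[[-0.0165,0,0.042],0]]'

```text
time_s: 10.52
ee_pos: [0.4709, -0.0336, 0.014]
orientation: [-180.0, 0.0, 90.1]
ft_force: [0.4, -3.6, 2.8]
grip_width: 0.0251
```

```bash
python3 - <<'E'
from h import *
s=snap('wrist','w6');print(s['ee_pos'],s['grip_width'],s['ft_force'],s['moment'])
f=load('w6')
for v in range(0,260,20): print(v,px(f,256,max(v,2)).round(4))
E
```

```text
[ 0.47086108 -0.03363321  0.01402228] 0.025124877257361934 [ 0.42963658 -3.59221126  2.75903891] [-0.17885438  0.00879605 -0.05954457]
0 [0.4712 0.0752 0.0301]
20 [0.4712 0.0692 0.031 ]
40 [0.4711 0.0625 0.0309]
60 [0.4711 0.0555 0.0318]
80 [0.4711 0.0484 0.032 ]
100 [0.4711 0.041  0.0326]
120 [0.4711 0.0335 0.0334]
140 [0.4711 0.0257 0.0338]
160 [0.4711 0.0176 0.0342]
180 [0.4711 0.0095 0.0356]
200 [0.4711 0.0008 0.0354]
220 [ 0.4711 -0.0078  0.0367]
240 [ 0.4711 -0.0167  0.0376]
```

move_arm --targets '[[[-0.0005,0,0.001],0],[[-0.0005,0,0.002],0],[[-0.0005,0,0.002],0]]' --force 20

```text
time_s: 10.95
ee_pos: [0.471, -0.0339, 0.0123]
orientation: [180.0, -0.0, 90.1]
ft_force: [-1.6, -1.7, 4.6]
grip_width: 0.0253
```

move_arm --targets '[[[0,0,0],0],[[0,0,0],0],[[0,0,0],0],[[0,0,0],0]]' --hand 0.4

```text
time_s: 11.45
ee_pos: [0.4708, -0.0341, 0.0122]
orientation: [-180.0, -0.0, 90.1]
ft_force: [0.2, 0.2, 0.7]
grip_width: 0.0509
```

```bash
python3 - <<'E'
from h import *
s=snap('wrist','w7');print(s['ee_pos'],s['orientation'],s['grip_width'],s['ft_force'])
f=load('w7')
for v in range(0,260,40): print(v,px(f,256,max(v,2)).round(4))
E
```

```text
[ 0.47083127 -0.0340625   0.01220576] [-1.79991172e+02 -1.19363159e-03  9.00615109e+01] 0.050897091748391306 [0.16399106 0.22078866 0.69965244]
0 [0.4711 0.0747 0.0287]
40 [0.4711 0.0622 0.0284]
80 [0.4711 0.0481 0.0285]
120 [0.4711 0.0329 0.0282]
160 [0.4711 0.0164 0.0281]
200 [ 0.4711 -0.0015  0.0281]
240 [ 0.4711 -0.0209  0.0282]
```

The handle lies flat (top at 0.0283, 0.029 expected) and is released. I'll rise and look.

move_arm --targets '[[[0,0,-0.01],0],[[0,0,-0.04],0],[[0.01,0,-0.08],0],[[0.03,0,-0.12],0],[[0.045,0,-0.14],0],[[0.05,0,-0.14],0],[[0.05,0,-0.14],0]]' --hand 0.25

```text
time_s: 12.38
ee_pos: [0.4704, 0.0156, 0.1521]
orientation: [-180.0, 0.0, 90.1]
ft_force: [0.6, -0.5, -0.3]
grip_width: 0.0641
```

```bash
python3 - <<'E'
from h import *
s=snap('wrist','w8');print(s['ee_pos'],s['orientation'],s['grip_width'])
f=load('w8')
w=np.array([px(f,u,v) for v in range(2,383) for u in range(180,340)])
a=w[(w[:,2]>.020)&(w[:,2]<.036)&(abs(w[:,0]-.471)<.05)&(abs(w[:,1])<.13)];print(cv2.minAreaRect((a[:,:2]*1000).astype(np.float32)),a[:,1].min(),a[:,1].max())
a=a[(a[:,2]>.0265)&(a[:,1]>-.03)];print(np.polyfit(a[:,1],a[:,0],1),a[:,0].mean(),a[:,1].max())
E
```

```text
[0.47043844 0.01559214 0.15208556] [-1.79978398e+02  2.76222346e-02  9.00714972e+01] 0.06412538036196799
((470.83416748046875, 18.12325668334961), (159.7174835205078, 26.307315826416016), 89.86846160888672) -0.06174870127223814 0.09795921047272978
[-0.0004933   0.47093284] 0.4709142136729766 0.09700970841449928
```

View pics/w8.png

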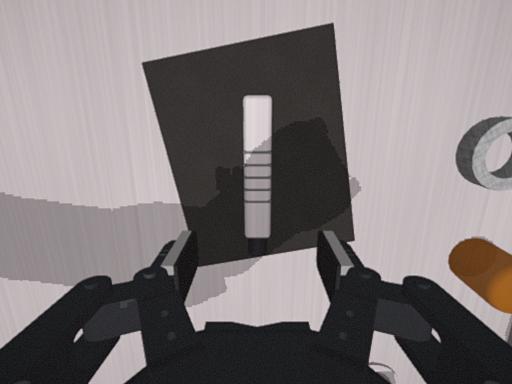

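The handle is on the mat with its centre at (0.4708, 0.0178), axis yaw 90°, about 13 mm inside the mat edge at the neck. I'll regrasp it at the middle.

move_arm --targets '[[[0.002,0.0005,0.04],0],[[0.002,0.0005,0.085],0],[[0.002,0.0005,0.12],0],[[0.002,0.0005,0.134],0],[[0.002,0.0005,0.1385],0],[[0.002,0.0005,0.1385],0]]'

```text
time_s: 13.18
ee_pos: [0.471, 0.0177, 0.0134]
orientation: [-179.9, 0.0, 90.1]
ft_force: [-0.4, 0.4, 0.1]
grip_width: 0.0645
```

move_arm --targets '[[[0,0,0],0],[[0,0,0],0],[[0,0,0],0],[[0,0,0],0],[[0,0,0],0],[[0,0,0],0]]' --hand 1 --force 60

```text
time_s: 13.92
ee_pos: [0.4715, 0.0177, 0.0146]
orientation: [179.9, 0.0, 90.0]
ft_force: [-0.8, 0.0, 7.1]
grip_width: 0.025
```

move_arm --targets '[[[0,0,-0.01],0],[[0,0,-0.03],0],[[0,0,-0.06],0],[[0,0,-0.09],0],[[0,0,-0.11],0],[[0,0,-0.115],0]]'

```text
time_s: 14.68
ee_pos: [0.4716, 0.0175, 0.1304]
orientation: [179.9, 0.0, 90.0]
ft_force: [0.4, -0.2, -2.3]
grip_width: 0.0248
```

move_arm --targets '[[[0.025,0.009,0],0.02],[[0.065,0.023,0],0.05],[[0.11,0.04,0],0.08],[[0.155,0.056,0],0.11],[[0.2,0.072,0],0.14],[[0.225,0.081,0],0.14],[[0.2345,0.0845,0],0.14],[[0.2345,0.0845,0],0.14]]'

```text
time_s: 15.68
ee_pos: [0.5551, 0.252, 0.1282]
orientation: [-179.9, 0.1, 82.1]
ft_force: [0.5, -0.3, -2.5]
grip_width: 0.025
```

```bash
python3 - <<'E'
from h import *
s=snap('wrist','w9');print(s['ee_pos'],s['orientation'],s['grip_width'],s['ft_force'])
p=cv2.imread('pics/w9.png');cv2.imwrite('pics/w9b.png',cv2.resize(p,(800,600),interpolation=cv2.INTER_CUBIC))
E
```

```text
[0.55512584 0.25198092 0.12815757] [-1.79949478e+02  6.11001730e-02  8.20565749e+01] 0.02504892497814556 [ 0.54450538 -0.30327707 -2.52878122]
```

View pics/w9b.png

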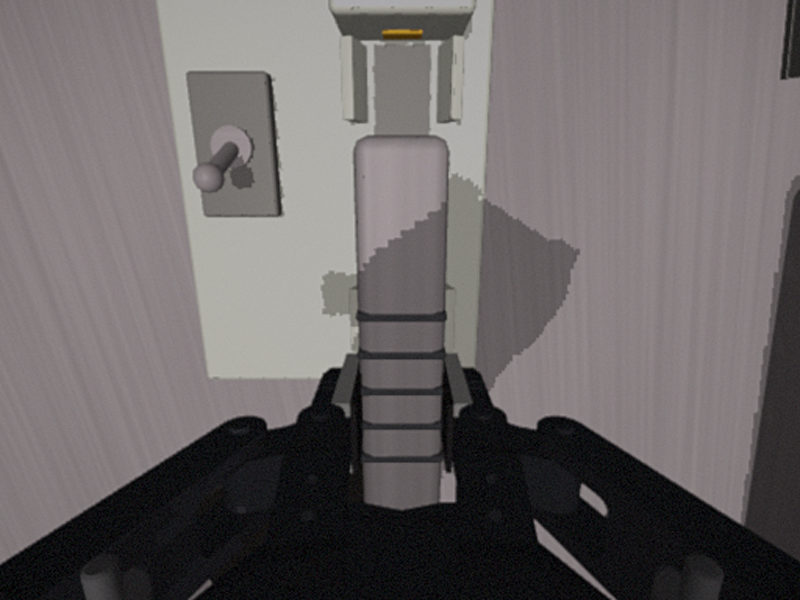

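Wrist view (800x600): contact block with brass plate at (402,33), the +y guide walls at u≈355 and 452 (v 37–122), foot end at (402,138), switch ball at (208,178). The walls and bar look well aligned. Next I'll measure from depth.

```bash
python3 - <<'E'
from h import *
f=load('w9');s=r.state();print(s['ee_pos'],s['orientation'])
W=np.array([[px(f,u,v) for u in range(1,511)] for v in range(1,383)])
c0=np.array([.5635,.3022]);a=np.radians(-8);x=np.array([np.cos(a),np.sin(a)]);y=np.array([-x[1],x[0]])
U=W.copy();U[...,0]=(W[...,:2]-c0)@x;U[...,1]=(W[...,:2]-c0)@y
z=U[...,2];X=U[...,0];Y=U[...,1]
m=(z>.056)&(z<.064)&(Y>.06)&(abs(X)<.06);print('block top',X[m].min(),X[m].max(),Y[m].min())
for xx in(-.02,0,.02):
    k=m&(abs(X-xx)<.004);print(' edge',xx,Y[k].min())
m=(z>.03)&(z<.052)&(abs(X)<.03)&(Y>.07)&(Y<.1);print('contact face Y',np.median(Y[m]),m.sum(), 'yaw',np.polyfit(X[m],Y[m],1))
for yy in(.05,.058,.066,.072):
    k=(abs(Y-yy)<.004)&(z>.034)&(z<.041)&(abs(X)<.05);print('wall top',yy,X[k&(X<0)].min(),X[k&(X<0)].max(),X[k&(X>0)].min(),X[k&(X>0)].max(),k.sum())
# floor strip pattern / base edge
m=(z>.015)&(z<.025);k=m&(abs(Y-.0)<.04)&(X>.02);print('base +x edge',X[k].max(), 'base -y edge',Y[m&(X<-.03)].min())
k=m&(X<-.09);print('base -x edge',X[k].min())
# handle
m=(z>.12)&(z<.16)&(abs(X)<.03);h=W[m];print('handle',cv2.minAreaRect((h[:,:2]*1000).astype(np.float32)),h[:,2].mean(),'foot Y max',Y[m].max(),'X',np.median(X[m]));print(np.polyfit(Y[m],X[m],1),np.polyfit(Y[m],z[m],1))
m=(z>.058)&(z<.08)&(X<-.06)&(Y<.06);print('ball',W[m].mean(0),U[m].mean(0),m.sum())
E
```

```text
[0.55507851 0.2510141  0.12825126] [-1.79948203e+02  9.54891678e-02  8.19990909e+01]
block top -0.030671032765898425 0.028641550434533265 0.08111700151102622
 edge -0.02 0.08143550615117771
 edge 0 0.08144580819576451
 edge 0.02 0.08132235752209409
contact face Y 0.08128520072604652 1193 yaw [0.0002752  0.07946261]
wall top 0.05 -0.029135242769408085 -0.023003582930907974 0.021028139038136943 0.027651147200463487 217
wall top 0.058 -0.029595763395540195 -0.022891496179141903 0.02080211127034132 0.027402143384942422 218
wall top 0.066 -0.02920930593376203 -0.022742554697521688 0.0211847839943062 0.027686669273925518 221
wall top 0.072 -0.029057836766691852 -0.02310413301599652 0.0211847839943062 0.0276340438613039 223
base +x edge 0.044245898713721636 base -y edge -0.10226562748890851
base -x edge -0.12079215977066818
handle ((555.7203369140625, 273.3746337890625), (51.58382797241211, 118.630859375), 3.233832836151123) 0.14216050673097888 foot Y max 0.029662247422400895 X -0.0010851963469357307
[-0.00231161 -0.0010084 ] [-0.02182892  0.14162034]
ball [0.48250232 0.3311913  0.06626092] [-0.08424423  0.01743646  0.06626092] 320
```

Dock frame refined: bed centre at (-1.0, +1.3) mm from my first estimate, yaw -8°. The handle is in line, with 51.6 mm to go to contact. I'll go over, lower and then slide.

move_arm --targets '[[[0.02,0,0.0],0],[[0.04,0,0.015],0],[[0.046,0,0.035],0],[[0.046,0,0.055],0],[[0.046,0,0.072],0],[[0.046,0,0.084],0],[[0.046,0,0.09],0],[[0.046,0,0.09],0]]'

```text
time_s: 16.73
ee_pos: [0.5619, 0.2979, 0.0385]
orientation: [-180.0, 0.0, 82.0]
ft_force: [0.5, 0.2, -1.5]
grip_width: 0.025
```

move_arm --targets '[[[0,0,0.002],0],[[0,0,0.004],0],[[0,0,0.005],0],[[0,0,0.005],0]]'

```text
time_s: 17.23
ee_pos: [0.5619, 0.2981, 0.0338]
orientation: [180.0, -0.0, 82.0]
ft_force: [-0.3, 0.2, -2.3]
grip_width: 0.0252
```

move_arm --targets '[[[0.002,0,0.001],0],[[0.004,0,0.001],0],[[0.006,0,0.001],0],[[0.006,0,0.001],0]]'

```text
time_s: 17.73
ee_pos: [0.5626, 0.3031, 0.0326]
orientation: [-180.0, 0.1, 82.0]
ft_force: [-0.7, -4.2, -1.0]
grip_width: 0.0246
```

move_arm --targets '[[[0.001,0,0.001],0],[[0.001,0,0.002],0],[[0.0015,0,0.002],0],[[0.0015,0,0.002],0]]'

```text
time_s: 18.23
ee_pos: [0.5626, 0.3031, 0.0317]
orientation: [-180.0, 0.2, 82.0]
ft_force: [-4.3, -9.1, 12.8]
grip_width: 0.0247
```

Foot is pressed on the contact and the bar is on the floor. I'll release, then rise and check.

move_arm --targets '[[[0,0,0],0],[[0,0,0],0],[[0,0,0],0],[[0,0,0],0]]' --hand 0.35

```text
time_s: 18.73
ee_pos: [0.563, 0.3058, 0.0307]
orientation: [-180.0, -0.0, 82.1]
ft_force: [0.2, -0.1, 0.7]
grip_width: 0.0556
```

move_arm --targets '[[[0,0,-0.01],0],[[0,0,-0.04],0],[[-0.01,0,-0.08],0],[[-0.03,0,-0.12],0],[[-0.04,0,-0.15],0],[[-0.04,0,-0.16],0],[[-0.04,0,-0.16],0]]'

```text
time_s: 19.6
ee_pos: [0.5576, 0.2663, 0.1913]
orientation: [179.9, -0.1, 82.0]
ft_force: [-0.1, 0.1, 0.2]
grip_width: 0.0556
```

```bash
python3 - <<'E'
from h import *
s=snap('wrist','w10');print(s['ee_pos'],s['orientation'],s['grip_width'])
f=load('w10')
W=np.array([[px(f,u,v) for u in range(1,511)] for v in range(1,383)])
c0=np.array([.5635,.3022]);a=np.radians(-8);x=np.array([np.cos(a),np.sin(a)]);y=np.array([-x[1],x[0]])
U=W.copy();U[...,0]=(W[...,:2]-c0)@x;U[...,1]=(W[...,:2]-c0)@y
z=U[...,2];X=U[...,0];Y=U[...,1]
m=(z>.056)&(z<.064)&(Y>.06)&(abs(X)<.06);print('block edge',Y[m].min(),X[m].min(),X[m].max())
m=(z>.042)&(z<.05)&(abs(X)<.02);print('handle top X,Y range',X[m].min(),X[m].max(),Y[m].min(),Y[m].max(),'slopes',np.polyfit(Y[m],X[m],1),np.polyfit(Y[m],z[m],1))
k=(abs(X)<.01)&(z>.03)&(z<.055);print('neck end Y',Y[k].min(),'foot',Y[m].max())
m=(z>.055)&(z<.08)&(X<-.06)&(Y<.06);print('ball',W[m].mean(0),U[m].mean(0))
E
```

```text
[0.55764877 0.26634806 0.19129037] [ 1.79943309e+02 -5.57598784e-02  8.20422157e+01] 0.05558953990531211
block edge 0.08132868717639914 -0.031000288361406475 0.02866859437408532
handle top X,Y range -0.019864046124181637 0.019144985211534092 -0.07097265360389907 0.08170058665247669 slopes [-0.0019646 -0.0007553] [0.0009082  0.04493794]
neck end Y -0.07891378474413116 foot 0.08170058665247669
ball [0.4820333  0.33179707 0.06553835] [-0.08479299  0.01797106  0.06553835]
```

View pics/w10.png

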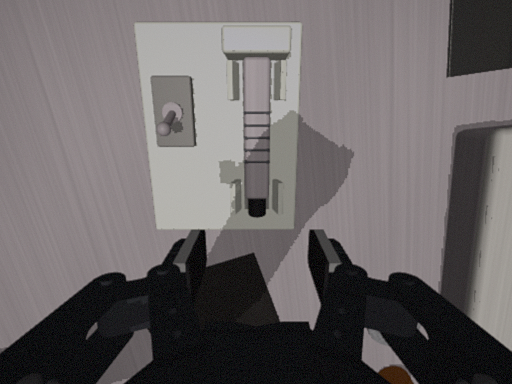

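Seated: the neck end sits 160.2 mm from the block face and the bar is flat. The ball is at dock (-85, +17) mm as expected. Now I'll close the fingers and set them on the -y side of the bat.

move_arm --targets '[[[0.005,-0.02,0],0],[[0.012,-0.05,0],0],[[0.018,-0.075,0.01],0],[[0.02,-0.085,0.04],0],[[0.02,-0.085,0.075],0],[[0.02,-0.085,0.105],0],[[0.02,-0.085,0.125],0],[[0.02,-0.085,0.129],0]]' --hand 1 --force 20

```text
time_s: 20.65
ee_pos: [0.4736, 0.2977, 0.0599]
orientation: [-179.8, 0.1, 82.2]
ft_force: [-0.5, -0.2, -0.0]
grip_width: 0.0001
```

move_arm --targets '[[[0.004,0,0],0],[[0.01,0,0],0],[[0.016,0,0],0],[[0.022,0,0],0],[[0.028,0,0],0],[[0.032,0,0],0]]'

```text
time_s: 21.4
ee_pos: [0.4807, 0.3301, 0.0618]
orientation: [180.0, -0.1, 82.1]
ft_force: [0.6, 0.2, 0.1]
grip_width: 0.0
```

move_arm --targets '[[[0.004,0,0],0],[[0.006,0,0],0],[[0.0,0,0],0],[[-0.015,0,0],0],[[-0.03,0,-0.03],0],[[-0.045,0.01,-0.08],0],[[-0.06,0.03,-0.12],0],[[-0.06,0.04,-0.13],0]]'

```text
time_s: 22.4
ee_pos: [0.5134, 0.2616, 0.1941]
orientation: [179.8, -0.0, 81.8]
ft_force: [0.1, 0.3, -0.9]
grip_width: -0.0001
```

```bash
python3 - <<'E'
from h import *
s=snap('wrist','w11');print(s['ee_pos'],s['orientation'],s['grip_width'],s['ft_force'])
f=load('w11')
W=np.array([[px(f,u,v) for u in range(1,511)] for v in range(1,383)])
c0=np.array([.5635,.3022]);a=np.radians(-8);x=np.array([np.cos(a),np.sin(a)]);y=np.array([-x[1],x[0]])
U=W.copy();U[...,0]=(W[...,:2]-c0)@x;U[...,1]=(W[...,:2]-c0)@y
z=U[...,2];X=U[...,0];Y=U[...,1]
m=(z>.055)&(z<.08)&(X<-.06)&(X>-.11)&(Y<.07)&(Y>-.01);print('ball',U[m].mean(0),m.sum())
m=(z>.042)&(z<.05)&(abs(X)<.012)&(Y<.1);print('handle Y',Y[m].min(),Y[m].max(),np.median(z[m]))
snap('top','top9')
E
```

```text
[0.51342323 0.26160372 0.19407975] [ 1.79810630e+02 -3.27445343e-02  8.18312949e+01] -0.00010239052523398425 [ 0.05517567  0.33279269 -0.87569185]
ball [-0.08527529  0.04479403  0.06591391] 191
handle Y -0.07736644245667132 0.08162305471600724 0.04511391850043389
```

View pics/w11.png

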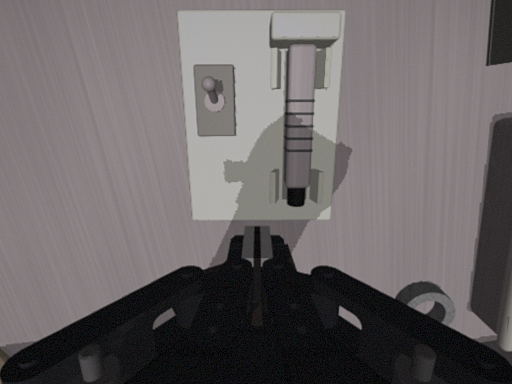

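The switch is on (ball at Y +44.8 mm; 45 expected) and leans towards the contact block at (209,86). The handle is still seated, and the gripper is clear and empty. Handing in.

```bash
python3 -c "
from cell import r
print(r.sign_off())"
```

```text
the job is handed in; nothing more can be done
None
```

The job is done and handed in at about 22.5 s of the 72 s allowed. I pulled the handle from its jar and swivelled it down flat on the mat in the pads. After letting go, I took it again by the middle, seated it in the dock, released it and flipped the switch.

**Last checks:**
- **Handle in the dock:** it lies flat, with its top at 45 mm against the 46 mm expected. The foot is at the contact face within about 1 mm; measured just after release, the neck end was 160.2 mm from that face.
- **Switch:** it is on. The ball is about 13.5 mm past the pivot towards the contact block, against 14 mm expected.
- **Robot:** the gripper is empty, clear of everything, and reads no contact force.

**Imperfect points:**
- When I released the handle on the mat, its neck end was still about 7 mm up and settled that far. It then read flat.
- The fingertips pressed the mat at about 7 N while regrasping. Seating showed about 13 N upwards at the wrist. Neither is near the limits.
- I did not go near the hammer, the bottle, the tape or the yellow look-alikes, but I took the final top picture without viewing it, so they were not re-measured at the end.

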